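Load the inspection stage and set its shutter rod

ROBOT

A 6-joint arm with a two-finger parallel gripper is mounted at the origin on a cart in front of the work surface, level with it; the furniture and walls round the work are solid. World frame = base frame: x ahead of the robot, y to its left, z up, the work surface at z = 0. Lengths are in m, angles in rad, forces in N, time in s.
With the tool pointing down it reaches from about 0.225 to 0.875 m from the base axis. Payload 3.4 kg.
Tool frame: the origin (TCP) lies on the centre line of the jaws, within the pads' length; the fingertips stand 11 mm ahead of it and the grasp point (between the pads) lies 8 mm behind it; z points along the fingers, y is the line along which they close (so a half turn about z gives the same grasp; the last joint's range is limited). The gripper opens to 85 mm and grips with 20 to 120 N. Pads are 22 mm wide; open, the fingers measure 114 mm over their backs; the gripper's body (76 mm by 85 mm) begins 54 mm behind the grasp point. The pads swing forward as they close: fully open they stand 13 mm farther back than shut.
Start: joints at [-1.276, 0.276, 1.505, -0, 1.361, -0.121], TCP at [0.232, -0.526, 0.242] pointing down, gripper open.
Joint ranges: [-2.89, 2.89], [-0.75, 2.08], [0.22, 2.7], [-1.18, 4.32], [0.11, 2.71], [-2.7, 2.7]. Speed limits (rad/s): [2.57, 2.57, 3.14, 3.14, 3.14, 3.14].

INTERFACE

Orientations are given as a unit quaternion [w, x, y, z].
In Python, from rig import manip, eyes, job gives the robot as it stands.
- The arm moves only by the tool drive_tool, never from a script. Its argument "rows" is a list of rows, each a list of 3 entries, a list of its own where there are three numbers: the turn, a rotation vector about the world's x, y, z in rad, then the shift along the world's x, y, z in cm, then the finger opening in cm, from 0 to 8.54. A call has 1 to 8 rows; each row shifts and turns the commanded pose from where the row before left it; what a row does not reach is not made up. A row lasts 1/8 s, in which the tool goes at most 62.5 mm and 10.7 degrees, less where a joint would pass 70% of its speed; a pose out of reach is approached as far as the arm can. A call is refused whole if a number of a shift passes 6.25 or a number of a turn 0.188, either way. A call with a gripper value outside its range is refused whole. The fingers move at their own pace and stop on an object; "force" is the grip in N (left out, the last holds). Time passes only in rows, so rows that do not move let the fingers close. It gives the time, the measured TCP pose, the force, the opening and the grip force at its end, in the units of the state.
- manip.get_state(): the state, without advancing time (a new reading comes with each control period).
- eyes.get_image(name): name is "side" or "top"; returns the picture (480x640x3 uint8, red, green, blue); there is no depth.
- eyes.get_calibration(name): a dict with "camera_matrix" (3x3 intrinsics, pixels), "k1" (the pictures are not rectified: a ray, as slopes to the right and down, at radius r is drawn at 1 + k1 r^2 times it, then the intrinsics apply), "view" (4x4, takes a point from world to camera coordinates). Camera axes: x right, y up, looking along -z (the intrinsics and any distortion apply to the point x, -y, -z); pixel columns grow to the right and rows downward; lengths in m; the calibration is good to about 2 mm. A picture is of the moment at which its call begins. get_calibration takes no time and is no camera call.
- job.sign_off(): hands the job in; it is judged then, once.
The state is a dict: "clock": time; "qpos": joint angles; "qd": joint speeds; "effort": joint torques, N m; "position": TCP position; "ee_rot": TCP orientation; "contact_force": force on the tool from outside, world axes, zero at the start; "moment": the same for the moment, N m; "width": finger opening in m; "gripper_force": force on a finger pad.
Only numpy, scipy, OpenCV 4.12 (cv2) and the standard library are available. Lean on these libraries where they do the work, as an engineer would, in place of code of your own. Each camera call takes 0.05 s, during which the arm holds its last target. There are 200 camera calls.

TASK

Lay the drilled metal plate flat on the inspection stage between its locating pins, then swing the spring clip round onto the plate's edge so that it holds the plate down. Then set the push-pull rod at the front of the stage to its middle click, without pulling it through to the outer click, and let go. Leave the screwdriver, collar, rubber foot and marker where they are.

Things in the scene. Friction and masses are not known exactly. Their poses are not given: they have to be found in the camera images.
- viewer: Inspection stage, fixed to the table: grey box 110 (x) x 144 (y) mm with a flat steel top 58 mm above the table. Origin on the table; x points from its front (where the rod comes out) to its rear, y to its left, z up. The box spans x -55..55 and y -82..62 mm. On its top are eight locating pins, 3.6 mm high, round the plate's place, and the spring clip
- nest (a point): Where the centre of the plate's underside belongs: on the steel top, 58 mm above the table, over a square window of 24 mm. Axes as the stage. The plate's 70 mm side lies along the stage's y, either way round; the pins leave it about 3 mm play on every side and stand at its ends and near its corners, so the middle 38 mm of its long sides are free for fingers
- plate: Loose aluminium plate 44 (x) x 70 (y) x 6 mm with a 14 mm hole through its middle, 0.1 kg or so, lying flat on the table at the start. Origin at the centre of its underside; z up
- clip_swivel (a joint): Swing of the spring clip about its upright pivot screw (rad). At 0 it stands clear of the plate's place; it grows clockwise seen from above, the tip passes over the plate's short right-hand (stage -y) edge at about 1.15 and is well on the plate at 1.57; stop at 1.75. It stays where it is left. The tip has an upturned lead-in that rides up onto a plate in its place by itself and then presses on it with 1 to 3 N; swinging takes up to about 8 N at the thumb knob
- clip_leaf: The spring leaf of the clip. Origin on the pivot axis at the height of the stage's top, at x 38, y -42 mm in the stage frame; its x axis runs along the leaf to the tip, 45 mm out. At swing 0 it points to the stage's (-x, -y) diagonal, at 1.57 to the (-x, +y) diagonal. Leaf top 11.5 mm above the stage top; pivot screw head 2 mm above that. The leaf can rise a little at the tip (sprung)
- clip_knob (a point): Middle of the thumb knob that stands upright on the leaf: black cylinder 12 mm diameter, 20 mm high, 30 mm out from the pivot; its lower end is 10 mm below this point, on the leaf
- rod (a joint): Travel of the push-pull rod (m): 0 pushed fully in, growing as it is pulled out of the front, towards the stage's -x; stop at 0.032. Clicks at 0 (inner), 0.016 (middle) and 0.032 (outer). It starts at the inner click; leaving a click takes about 6 to 7 N, and less after the first millimetres. Released within 5 mm of a click it springs into it
- rod_knob (a point): Centre of the round black knob at the rod's end: 26 mm diameter, 22 mm long along the rod, 36 mm above the table, 52 mm in front of the stage's front face when the rod is fully in
- screwdriver: Bystander: screwdriver with red and black handle, 187 mm, lying
- collar: Bystander: grey shaft collar, 30 mm across, 12 mm high
- foot: Bystander: black rubber foot, 29 mm across, 16 mm high
- marker: Bystander: black and white marker pen, 135 mm, lying
There are look-alikes about, which are no part of the job. Several things look just like the plate: the one meant starts farthest from the robot's base.

How it is judged:
On the way, in this order (a step that is already met when the one before it is completed fails the run):
1. the plate lies flat between the pins on the stage, the clip still clear of it (horizontal distance between plate and nest below 0.007 m and z of plate in the frame of nest between -0.002 and 0.0018 m and angle between plate's own z axis and vertical below 0.05 rad and angle between the y axis of plate and the y axis of nest, either way round below 0.2 rad and value of joint clip_swivel below 0.9 rad), for 0.2 s.
2. the clip presses on the plate, the rod still at its inner click (value of joint clip_swivel above 1.2 rad and contact force between clip_leaf and plate above 0.5 N and value of joint rod below 0.008 m), for 0.2 s.
3. the rod stands at its middle click (value of joint rod between 0.0135 and 0.0185 m), for 0.2 s.
At the end, for the whole second after the job is handed in: Plate flat on the stage between the pins (centre within 7 mm of nest, underside within 2 mm of the top, tilt under 0.05 rad, turned under 0.2 rad), clip swung past 1.2 rad and pressing on it with over 0.5 N, rod at rest at its middle click (16 mm out, within 2.5 mm) (all of step 3 and horizontal distance between plate and nest below 0.007 m and z of plate in the frame of nest between -0.002 and 0.0018 m and angle between plate's own z axis and vertical below 0.05 rad and angle between the y axis of plate and the y axis of nest, either way round below 0.2 rad and value of joint clip_swivel above 1.2 rad and contact force between clip_leaf and plate above 0.5 N and linear speed of plate below 0.01 m/s); the robot touches nothing.
It fails at once if the rod is pulled through towards its outer click (value of joint rod above 0.026 m).
It fails at once if a bystander is moved over 30 mm (distance of any of screwdriver, collar, foot, marker from where it was at the start of the episode above 0.03 m).
It also fails if it takes over 51 s, if anything falls off the work surface, if the arm or the gripper's body presses on something with over 40 N, if the wrist force passes 120 N, or if a joint passes its speed limit or range.

## Working session

There is one attempt and no reset: what is moved stays moved. The work goes in short steps, Python scripts to look and compute and a tool call to move; the robot and the scene stay as the last step left them, time stands still between calls to the robot, and variables do not carry over. Pictures are saved under pics/ and viewed, at most 10 in all, crops included, and the job is handed in when it is done.

Besides the shell and the picture viewer there is one more tool, called in YAML: its name, and indented under it one key for each argument. drive_tool: Moves the arm, as the interface text tells. Its arguments: {"type":"object","properties":{"rows":{"type":"array"},"force":{"type":"number"}},"required":["rows"]}

```bash
mkdir -p pics; cat > h.py <<'E'
import numpy as np, cv2
from rig import manip, eyes, job
def snap(n,f,crop=None,s=1):
    im=eyes.get_image(n)[:,:,::-1]; cv2.imwrite('pics/raw_'+f,im)
    if crop: x0,y0,x1,y1=crop; im=im[y0:y1,x0:x1]
    cv2.imwrite('pics/'+f,cv2.resize(im,None,fx=s,fy=s,interpolation=cv2.INTER_CUBIC))
def ray(n,u,v):
    c=eyes.get_calibration(n);K=np.array(c['camera_matrix']);V=np.array(c['view'])
    x,y=cv2.undistortPoints(np.array([[[u,v]]],float),K,np.array([c['k1'],0,0,0,0.]))[0,0]
    R=V[:3,:3];o=-R.T@V[:3,3];return o,R.T@np.array([x,-y,-1])
def at(n,u,v,z):
    o,d=ray(n,u,v);return o+d*(z-o[2])/d[2]
def proj(n,p):
    c=eyes.get_calibration(n);K=np.array(c['camera_matrix']);V=np.array(c['view'])
    q=V@np.append(p,1);q=q[:3]*[1,-1,-1]
    return cv2.projectPoints(q.reshape(1,1,3),np.zeros(3),np.zeros(3),K,np.array([c['k1'],0,0,0,0.]))[0].ravel()
E
python3 - <<'E'
from h import *
snap('top','t0.png');snap('side','s0.png')
for n in('top','side'):print(n,ray(n,320,240),eyes.get_calibration(n)['k1'])
E
```

```text
top (array([0.36217294, 0.00217713, 0.94246169]), array([ 0.21224898,  0.04964515, -0.97614946])) -0.08542763759812155
side (array([0.29132697, 0.9517288 , 0.57726555]), array([ 0.23783461, -0.85957156, -0.45247262])) -0.007650459482919564
```

View pics/t0.png

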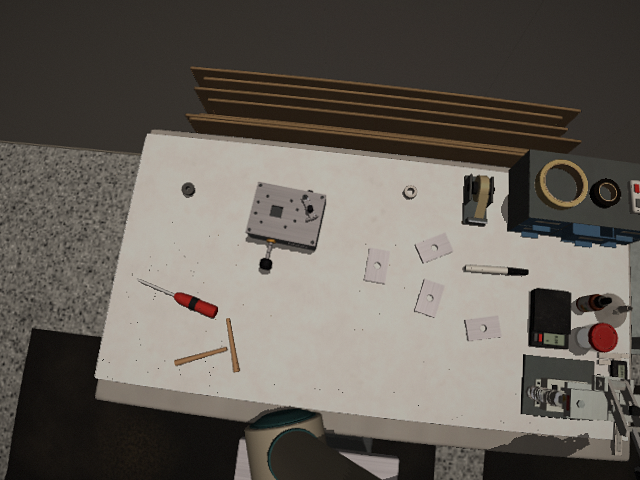

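View pics/s0.png

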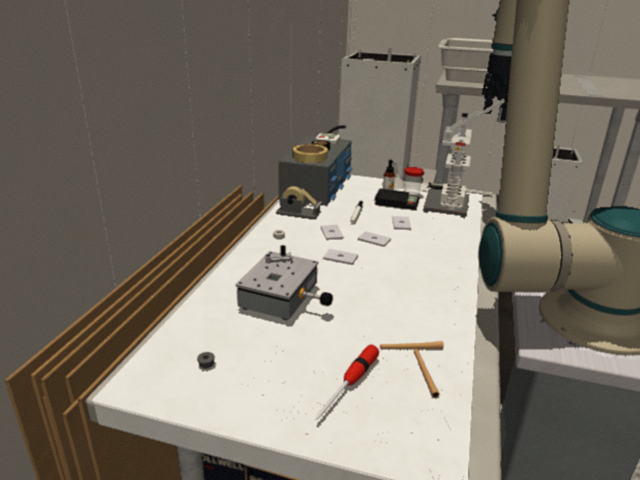

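Four plates in the top view: (376,266), (434,248), (429,297) and (482,328). The stage is at about (287,216), with the rod knob at (265,264) and the clip near (308,207). I'll compute each plate's distance from the base and check in enlarged crops.

```bash
python3 - <<'E'
from h import *
im=cv2.imread('pics/raw_t0.png')
for u,v in((376,266),(434,248),(429,297),(482,328)):
    p=at('top',u,v,.006);print(u,v,p.round(4),np.hypot(p[0],p[1]).round(3))
cv2.imwrite('pics/c1.png',cv2.resize(im[170:280,235:345],None,fx=5.4,fy=5.4,interpolation=cv2.INTER_CUBIC))
cv2.imwrite('pics/c2.png',cv2.resize(im[225:285,355:465],None,fx=7,fy=7,interpolation=cv2.INTER_CUBIC))
# plates by contour
g=cv2.cvtColor(im,cv2.COLOR_BGR2HSV);print(im[240,428],im[260,372],im[260,400],im[290,460])
E
```

```text
376 266 [ 0.524  -0.0733  0.006 ] 0.529
434 248 [ 0.5764 -0.192   0.006 ] 0.608
429 297 [ 0.4719 -0.1887  0.006 ] 0.508
482 328 [ 0.4204 -0.3027  0.006 ] 0.518
[161 166 177] [165 168 179] [166 176 185] [166 177 185]
```

View pics/c1.png

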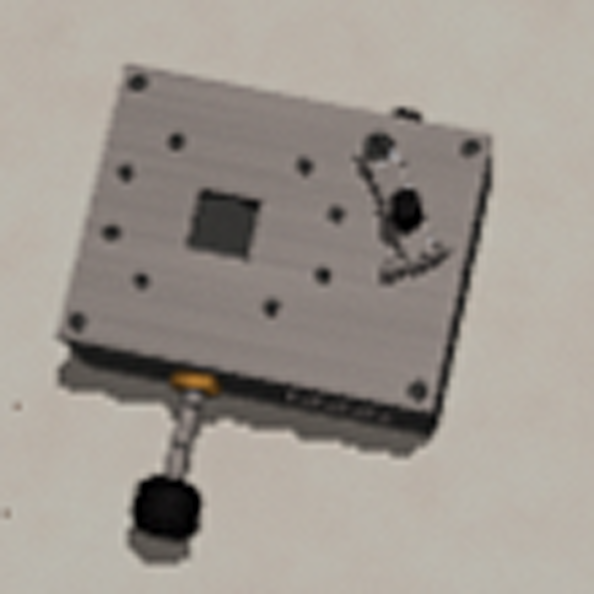

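View pics/c2.png

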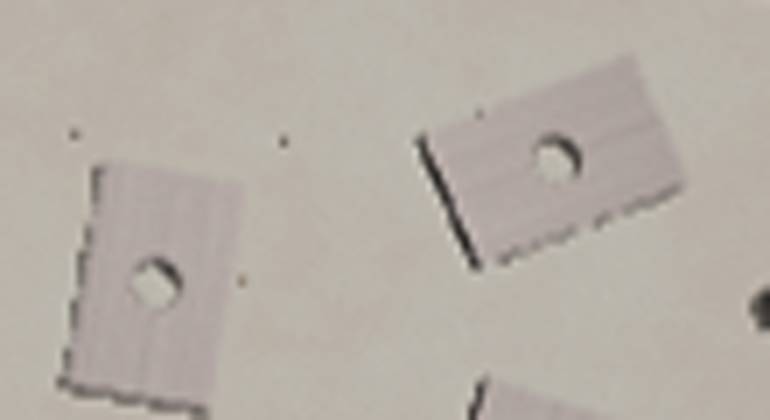

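The plate meant is the one at (434,248), 0.608 m from the base against at most 0.53 m for the others. The crop confirms a plain drilled plate with its long side running from lower left to upper right. Next I'll work out poses from the corners I read off.

```bash
cat > pose.py <<'E'
from h import *
def fit(loc,pix,z,n='top'):
    W=np.array([at(n,u,v,z)[:2] for u,v in pix]);L=np.array(loc,float)
    a=L-L.mean(0);b=W-W.mean(0)
    th=np.arctan2((a[:,0]*b[:,1]-a[:,1]*b[:,0]).sum(),(a*b).sum())
    R=np.array([[np.cos(th),-np.sin(th)],[np.sin(th),np.cos(th)]]);t=W.mean(0)-R@L.mean(0)
    return t,th,(W-(L@R.T+t))*1000,R
E
python3 - <<'E'
from pose import *
c2=lambda p:np.array(p)/7+[354.6,224.6]
c1=lambda p:np.array(p)/5.4+[234.6,169.6]
t,th,r,_=fit([(.022,.035),(.022,-.035),(-.022,-.035),(-.022,.035)],[c2(p) for p in((424,135),(630,57),(685,182),(480,262))],.006)
print('plate',t,th,np.degrees(th),r.round(1).tolist())
t,th,r,R=fit([(.055,.062),(.055,-.082),(-.055,-.082),(-.055,.062),(.012,.012),(.012,-.012),(-.012,-.012),(-.012,.012)],[c1(p) for p in((126,66),(491,135),(435,412),(60,340),(203,189),(262,201),(249,260),(188,248))],.058)
print('stage',t,th,np.degrees(th),r.round(1).tolist())
print('screw',R.T@(at('top',*c1((379,147)),.0715)[:2]-t),'clipknob',R.T@(at('top',*c1((405,207)),.0895)[:2]-t),'rodknob',R.T@(at('top',*c1((167,508)),.042)[:2]-t))
for l,z in(((-.107,0),.036),):print(proj('top',np.append(R@l+t,z)), 'side',proj('side',np.append(R@l+t,z)),np.append(R@l+t,z))
for l in((.055,.062),(.055,-.082),(-.055,-.082),(-.055,.062)):print('side corner',proj('side',np.append(R@l+t,.058)).round(1))
import cv2
im=cv2.imread('pics/raw_s0.png');cv2.imwrite('pics/c3.png',cv2.resize(im[215:325,230:380],None,fx=5,fy=5,interpolation=cv2.INTER_CUBIC))
print(manip.get_state())
E
```

```text
plate [ 0.57797791 -0.19165799] 0.4810165084460224 27.560215810076 [[-0.6, -1.0], [-1.5, 0.1], [0.6, 1.3], [1.4, -0.4]]
stage [0.60311315 0.13757314] -0.07804222478639687 -4.471490104071803 [[-0.7, -5.4], [-1.2, -4.1], [-0.5, -4.8], [-0.7, -5.8], [0.7, 4.5], [0.4, 5.5], [0.9, 5.3], [1.1, 4.9]]
screw [ 0.03717155 -0.04710213] clipknob [ 0.01110484 -0.06328401] rodknob [-0.10718006  0.00541772]
[268.55595047 264.58830254] side [327.45100775 297.21301737] [0.49643883 0.14591518 0.036     ]
side corner [234.1 285.2]
side corner [268.  251.5]
side corner [317.5 261.8]
side corner [288.6 298.1]
{'clock': 0.1, 'qpos': array([-1.27599519e+00,  2.76547190e-01,  1.50599390e+00,  9.17987040e-06,
        1.36070493e+00, -1.20986679e-01]), 'qd': array([ 1.25220267e-03, -1.79215716e-03, -2.89735178e-03,  1.91695153e-03,
       -3.64698861e-05,  2.15189701e-05]), 'effort': array([ 3.77606593e-04, -4.17700481e+01, -2.46405798e+01, -4.79065329e-04,
        5.84499969e-03, -1.16059674e-06]), 'position': array([ 0.23212322, -0.52557723,  0.24152243]), 'ee_rot': array([-8.23955619e-04,  9.78467645e-01,  2.06398605e-01, -6.72833059e-05]), 'contact_force': array([-0.47885205,  0.09638567,  1.56493919]), 'moment': array([0.02098347, 0.00928785, 0.08592813]), 'gripper_force': 0.0, 'width': 0.08546934350094029}
```

View pics/c3.png

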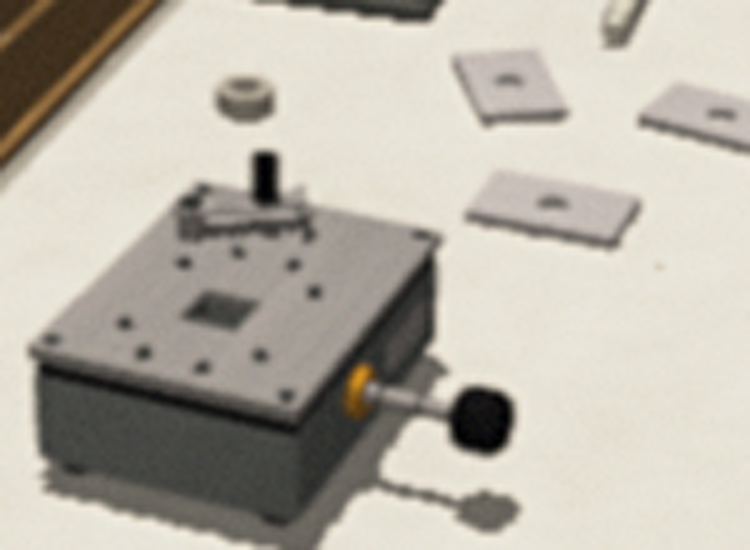

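The side crop confirms the geometry: clip at swing 0, rod in, plates apart. The window sits about 10 mm left of the stage origin, so nest is at about y = +10 mm. That agrees with the clip tip crossing the plate edge at 1.15 rad. I'll refit with this.

```bash
python3 - <<'E'
from pose import *
c1=lambda p:np.array(p)/5.4+[234.6,169.6]
L=[(.055,.062),(.055,-.082),(-.055,-.082),(-.055,.062)]
P=[c1(p) for p in((126,66),(491,135),(435,412),(60,340))]
Wn=[c1(p) for p in((203,189),(262,201),(249,260),(188,248))]
t,th,r,R=fit(L+[(a,b+.01) for a,b in((.012,.012),(.012,-.012),(-.012,-.012),(-.012,.012))],P+Wn,.058)
print('stage',t,np.degrees(th),r.round(1).tolist())
f=lambda x,y:(R@(x,y)+t).round(4)
print('window only',fit([(.012,.012),(.012,-.012),(-.012,-.012),(-.012,.012)],Wn,.058)[0],'nest',f(0,.01))
pins=[c1(p) for p in((176,141),(125,172),(112,232),(141,280),(271,307),(323,275),(336,213),(305,166))]
print('pins mean',np.mean([at('top',*p,.0616)[:2] for p in pins],0))
for p in pins:print((R.T@(at('top',*p,.0616)[:2]-t)*1000).round(1))
print('clip knob',f(.038-.0212,-.042-.0212),'pivot',f(.038,-.042),'rodknob',f(-.107,.01))
print('measured rodknob',at('top',*c1((167,508)),.040)[:2],'clipknob',at('top',*c1((405,207)),.0895)[:2])
o1,d1=ray('side',230+481/5-.4,215+420/5-.4);print('side rodknob at z.036',at('side',230+481/5-.4,215+420/5-.4,.036))
c3=lambda p:np.array(p)/5+[229.6,214.6]
print('side stage',fit(L,[c3(p) for p in((195,186),(440,240),(297,415),(32,350))],.058,'side')[:3])
print('side stage',fit(L,[c3(p) for p in((32,350),(195,186),(440,240),(297,415))],.058,'side')[:3])
print('side clipknob top',at('side',*c3((265,155)),.0895),'side plate',fit([(.022,.035),(.022,-.035),(-.022,-.035),(-.022,.035)],[c3(p) for p in((455,52),(540,50),(568,110),(488,120))],.006,'side')[:3])
E
```

```text
stage [0.60272333 0.13258836] -4.496552284878289 [[-0.4, -0.4], [-0.8, 0.9], [-0.1, 0.2], [-0.3, -0.9], [0.3, -0.5], [0.0, 0.5], [0.5, 0.3], [0.7, -0.1]]
window only [0.60388654 0.14261653] nest [0.6035 0.1426]
pins mean [0.60339543 0.14290217]
[27.9 35.1]
[12.2 51.3]
[-11.6  50.7]
[-27.7  35.8]
[-28.5 -14.2]
[-12.7 -30.7]
[ 11.7 -30.4]
[ 27.5 -15. ]
clip knob [0.6145 0.0683] pivot [0.6373 0.0877] rodknob [0.4968 0.1509]
measured rodknob [0.49698046 0.15166173] clipknob [0.60925038 0.07361598]
side rodknob at z.036 [0.49809501 0.15144382 0.036     ]
side stage (array([0.61095398, 0.1265426 ]), np.float64(-1.658276129877545), array([[-18.00497831, -13.84258632],
       [ 16.31550139, -15.88345568],
       [ 18.90143986,  13.49575012],
       [-17.21196294,  16.23029188]]))
side stage (array([0.60184888, 0.13737952]), np.float64(-0.08577112294797282), array([[-1.64779713, -2.29423087],
       [ 0.28458134,  1.52416524],
       [ 0.75133559,  2.64106708],
       [ 0.6118802 , -1.87100144]]))
side clipknob top [0.61132074 0.07351548 0.0895    ] side plate (array([ 0.5769813 , -0.19054479]), np.float64(-1.0869160173518935), array([[ -4.51920262, -20.91484464],
       [ 17.27948336,  -5.10710787],
       [  7.66588467,  17.64167805],
       [-20.42616541,   8.38027447]]))
```

Both cameras agree: plate at (0.5775, -0.191), yaw 27.6°. Nest is at (0.6035, 0.1427), yaw -4.5°. The clip knob at (0.610, 0.0736) means a swing of about 0.2. Now I'll move above the plate.

drive_tool:
  rows:
    - [[0, 0, 0.08], [2, 2, -0.5], 6.2]
    - [[0, 0, 0.17], [4, 4, -1], 6.2]
    - [[0, 0, 0.17], [4, 4, -1], 6.2]
    - [[0, 0, 0.17], [4, 4, -1.5], 6.2]
    - [[0, 0, 0.17], [4, 4, -1.5], 6.2]
    - [[0, 0, 0.17], [4, 4, -1.5], 6.2]
    - [[0, 0, 0.17], [4, 4, -1.5], 6.2]
    - [[0, 0, 0.17], [4, 4, -1.5], 6.2]
  force: 40

```text
clock: 1.1
position: [0.5332, -0.2245, 0.1415]
ee_rot: [-0.0, 0.663, 0.748, -0.0]
contact_force: [0.6, -0.8, -0.6]
width: 0.0618
gripper_force: 0.0
```

drive_tool:
  rows:
    - [[0, 0, 0.17], [2.6, 2, -1.5], 6.2]
    - [[0, 0, 0.17], [1.5, 1, -1.0], 6.2]
    - [[0, 0, 0.0], [0.5, 0.5, -1], 6.2]
    - [[0, 0, 0], [0, 0, 0], 6.2]
    - [[0, 0, 0], [0, 0, 0], 6.2]

```text
clock: 1.72
position: [0.5777, -0.1917, 0.1076]
ee_rot: [0.0, 0.53, 0.848, -0.0]
contact_force: [0.2, 0.1, -0.5]
width: 0.0618
gripper_force: 0.0
```

```bash
cat >> h.py <<'E'
def st():
    s=manip.get_state();from scipy.spatial.transform import Rotation as Ro
    q=s['ee_rot'];M=Ro.from_quat([*q[1:],q[0]]).as_matrix()
    print('t',s['clock'],'pos',s['position'].round(4),'yline',np.degrees(np.arctan2(M[1,1],M[0,1])).round(2),'z',M[:,2].round(4),'q',s['qpos'].round(2),'F',s['contact_force'].round(1),'w',round(s['width'],4),s['gripper_force'])
E
python3 -c "from h import *;st()"
```

```text
t 1.725 pos [ 0.5777 -0.1917  0.1076] yline 25.95 z [-1.e-04 -2.e-04 -1.e+00] q [-0.43  0.43  1.63 -0.    1.09 -0.89] F [ 0.2  0.1 -0.5] w 0.0618 0.0
```

drive_tool:
  rows:
    - [[0, 0, 0.028], [0, 0.05, -2.5], 6.2]
    - [[0, 0, 0], [0, 0, -3], 6.2]
    - [[0, 0, 0], [0, 0, -2.2], 6.2]
    - [[0, 0, 0], [0, 0, -1.4], 6.2]
    - [[0, 0, 0], [0, 0, -0.5], 6.2]
    - [[0, 0, 0], [0, 0, 0], 6.2]
    - [[0, 0, 0], [0, 0, 0], 6.2]

```text
clock: 2.6
position: [0.5789, -0.1909, 0.0122]
ee_rot: [0.001, 0.518, 0.856, 0.0]
contact_force: [0.2, -0.2, 0.3]
width: 0.062
gripper_force: 0.0
```

```bash
python3 -c "
from h import *;st();snap('side','s1.png',(290,180,440,280),5)"
```

```text
t 2.6 pos [ 0.5789 -0.1909  0.0122] yline 27.67 z [ 1.8e-03 -8.0e-04 -1.0e+00] q [-0.43  0.53  1.73  0.    0.88 -0.92] F [ 0.2 -0.2  0.3] w 0.062 0.0
```

View pics/s1.png

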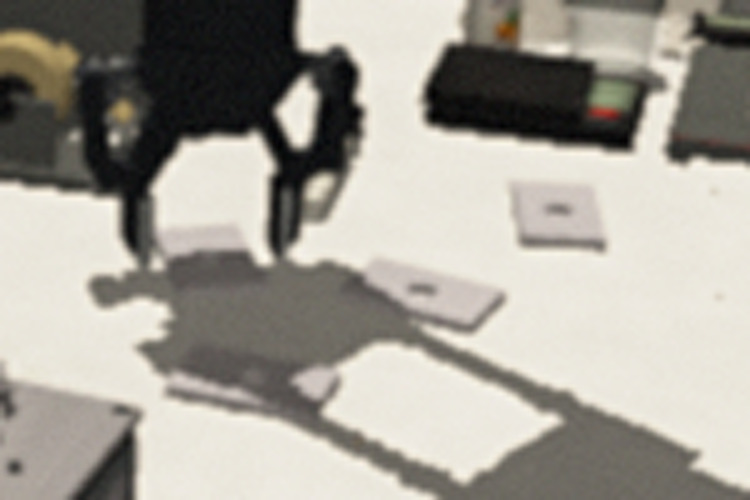

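The fingers straddle the plate, with tips at about crop (145,260) and (280,250) and the plate between. I'll lower a little and grip.

drive_tool:
  rows:
    - [[0, 0, 0], [-0.05, 0, -0.15], 6.2]
    - [[0, 0, 0], [0, 0, 0], 4.0]
    - [[0, 0, 0], [0, 0, 0], 4.0]
    - [[0, 0, 0], [0, 0, 0], 4.0]
    - [[0, 0, 0], [0, 0, 0], 4.0]
    - [[0, 0, 0], [0, 0, 0], 4.0]
  force: 40

```text
clock: 3.4
position: [0.5779, -0.1905, 0.0103]
ee_rot: [0.0, 0.517, 0.856, 0.0]
contact_force: [-0.2, 1.6, 4.9]
width: 0.0423
gripper_force: 41.0
```

drive_tool:
  rows:
    - [[0, 0, 0], [0, 0, 0], 4.0]
    - [[0, 0, 0], [0, 0, 1], 4.0]
    - [[0, 0, 0], [0, 0, 2], 4.0]
    - [[0, 0, 0], [0, 0, 2], 4.0]

```text
clock: 3.9
position: [0.5774, -0.1905, 0.06]
ee_rot: [-0.0, 0.517, 0.856, -0.0]
contact_force: [0.4, -0.2, -1.7]
width: 0.0423
gripper_force: 40.9
```

```bash
python3 -c "
from h import *;st()"
```

```text
t 3.9 pos [ 0.5774 -0.1905  0.06  ] yline 27.67 z [-9.e-04  4.e-04 -1.e+00] q [-0.43  0.47  1.68 -0.    0.98 -0.92] F [ 0.4 -0.2 -1.7] w 0.0423 40.87553143501282
```

drive_tool:
  rows:
    - [[0, 0, 0], [0, 1, 3], 4.0]
    - [[0, 0, -0.07], [0.3, 3, 3], 4.0]
    - [[0, 0, -0.08], [0.4, 5, 1], 4.0]
    - [[0, 0, -0.08], [0.4, 5, 0], 4.0]
    - [[0, 0, -0.08], [0.4, 5, 0], 4.0]
    - [[0, 0, -0.08], [0.4, 5, 0], 4.0]
    - [[0, 0, -0.08], [0.4, 5, 0], 4.0]
    - [[0, 0, -0.09], [0.3, 3.3, 0], 4.0]

```text
clock: 4.9
position: [0.6034, 0.1348, 0.1297]
ee_rot: [-0.0, 0.734, 0.679, -0.0]
contact_force: [0.2, 0.0, -2.2]
width: 0.0423
gripper_force: 40.9
```

drive_tool:
  rows:
    - [[0, 0, 0], [0, 1, 0], 4.0]
    - [[0, 0, 0], [0, 0, 0], 4.0]
    - [[0, 0, 0], [0, 0, 0], 4.0]

```text
clock: 5.28
position: [0.6036, 0.1411, 0.1297]
ee_rot: [0.0, 0.734, 0.679, -0.0]
contact_force: [-0.0, -1.0, -1.7]
width: 0.0424
gripper_force: 40.9
```

```bash
python3 -c "
from h import *;st()"
```

```text
t 5.275 pos [0.6036 0.1411 0.1297] yline -4.44 z [-4.e-04 -9.e-04 -1.e+00] q [ 0.12  0.42  1.57 -0.    1.15  0.2 ] F [-0.  -1.  -1.7] w 0.0424 40.8921092748642
```

drive_tool:
  rows:
    - [[0, 0, 0], [0, 0.15, -1.5], 4.0]
    - [[0, 0, 0], [0, 0, -2], 4.0]
    - [[0, 0, 0], [0, 0, -1.6], 4.0]
    - [[0, 0, 0], [0, 0, -0.4], 4.0]
    - [[0, 0, 0], [0, 0, 0], 4.0]
    - [[0, 0, 0], [0, 0, 0], 4.0]

```text
clock: 6.02
position: [0.6044, 0.144, 0.0755]
ee_rot: [0.0, 0.734, 0.679, 0.001]
contact_force: [-0.6, -0.8, -0.7]
width: 0.0425
gripper_force: 40.9
```

```bash
python3 -c "
from h import *;st();snap('side','s2.png',(220,205,370,315),5)"
```

```text
t 6.025 pos [0.6044 0.144  0.0755] yline -4.41 z [ 1.5e-03  2.0e-04 -1.0e+00] q [ 0.12  0.47  1.64 -0.    1.03  0.2 ] F [-0.6 -0.8 -0.7] w 0.0425 40.88811993598938
```

View pics/s2.png

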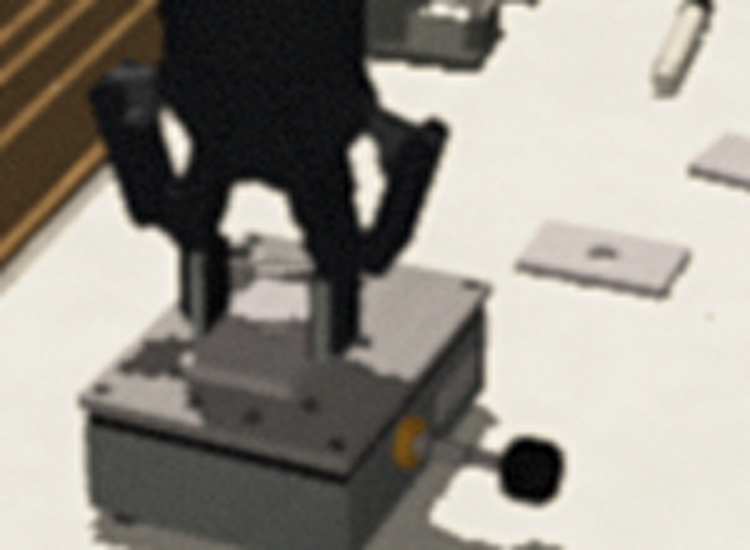

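The plate is held level just above the pins. Its left edge runs from crop (190,365) to (302,397), and pins show in front at (195,400), (252,413) and (310,403). I'll check against projection.

```bash
python3 - <<'E'
from h import *
im=cv2.imread('pics/raw_s2.png');
th=np.radians(-4.45);R=np.array([[np.cos(th),-np.sin(th)],[np.sin(th),np.cos(th)]])
for c,z,n in(((.6044,.144),.0712,'plate top'),((.6035,.1427),.0616,'pins')):
    L=((.022,.035),(-.022,.035)) if n!='pins' else ((.0277,.025),(.012,.041),(-.012,.041),(-.028,.025))
    for l in L:
        print(n,((proj('side',np.append(R@l+c,z))-[219.6,204.6])*5).round())
E
```

```text
plate top [175. 364.]
plate top [283. 388.]
pins [178. 369.]
pins [196. 398.]
pins [255. 412.]
pins [313. 400.]
```

```bash
python3 - <<'E'
from h import *
im=cv2.imread('pics/raw_s2.png')[255:300,245:305]
im=cv2.resize(im,None,fx=13,fy=13,interpolation=cv2.INTER_CUBIC).astype(float)
cv2.imwrite('pics/c4.png',np.clip(255*(im/200)**.6,0,255).astype(np.uint8))
E
```

```text
(no output)
```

View pics/c4.png

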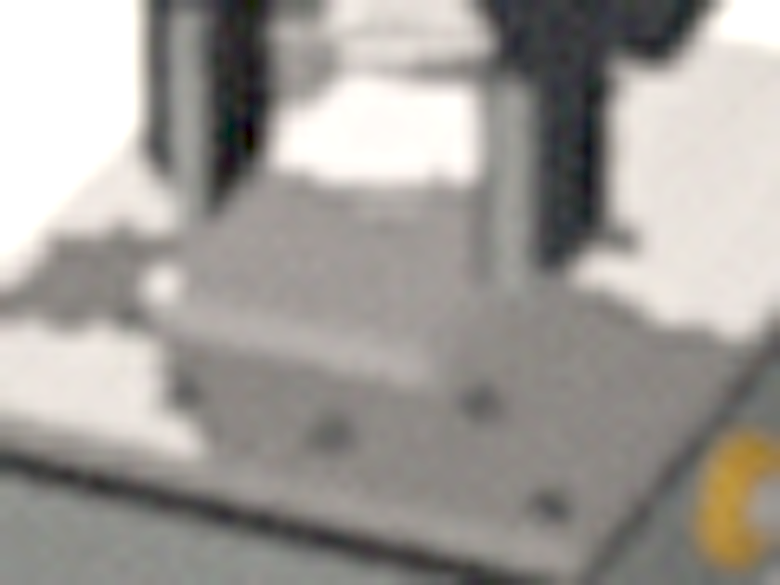

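The plate's end face runs from crop (150,290) to (445,350). Against the robot's own pose that differs by 2–3 mm and in the opposite sense to the pose error. The current spot splits the two within the 3 mm play, so I'll lower here and watch force and height.

drive_tool:
  rows:
    - [[0, 0, 0], [0, 0, -0.2], 4.0]
    - [[0, 0, 0], [0, 0, -0.2], 4.0]
    - [[0, 0, 0], [0, 0, -0.1], 4.0]
    - [[0, 0, 0], [0, 0, 0], 4.0]
    - [[0, 0, 0], [0, 0, 0], 4.0]

```text
clock: 6.7
position: [0.6038, 0.144, 0.0698]
ee_rot: [0.0, 0.734, 0.679, 0.0]
contact_force: [0.6, -0.7, -1.4]
width: 0.0428
gripper_force: 40.9
```

```bash
python3 -c "
from h import *;st()"
```

```text
t 6.7 pos [0.6038 0.144  0.0698] yline -4.41 z [ 1.e-04 -0.e+00 -1.e+00] q [ 0.12  0.48  1.64 -0.    1.02  0.2 ] F [ 0.6 -0.7 -1.4] w 0.0428 40.89300334453583
```

No contact, and the plate is already below the pin tops, so it's between the pins. I'll lower the rest, release slowly and lift away.

drive_tool:
  rows:
    - [[0, 0, 0], [0, 0, -0.1], 4.0]
    - [[0, 0, 0], [0, 0, -0.05], 4.0]
    - [[0, 0, 0], [0, 0, 0], 4.0]
    - [[0, 0, 0], [0, 0, 0], 4.0]

```text
clock: 7.2
position: [0.6037, 0.144, 0.0684]
ee_rot: [0.0, 0.734, 0.679, 0.0]
contact_force: [-0.9, 0.3, -1.5]
width: 0.0425
gripper_force: 40.9
```

drive_tool:
  rows:
    - [[0, 0, 0], [0, 0, 0], 4.4]
    - [[0, 0, 0], [0, 0, 0.0], 4.8]
    - [[0, 0, 0], [0, 0, 0.1], 5.4]
    - [[0, 0, 0], [0, 0, 0], 5.6]
    - [[0, 0, 0], [0, 0, 1], 5.6]
    - [[0, 0, 0], [0, 0, 3], 5.6]
    - [[0, 0, 0], [0, 0, 4], 5.6]

```text
clock: 8.07
position: [0.6032, 0.1439, 0.1499]
ee_rot: [-0.0, 0.734, 0.679, -0.001]
contact_force: [-0.0, -0.4, 0.3]
width: 0.0561
gripper_force: 0.0
```

```bash
python3 -c "
from h import *;st()"
```

```text
t 8.075 pos [0.6032 0.1439 0.1499] yline -4.41 z [-1.7e-03 -2.0e-04 -1.0e+00] q [ 0.12  0.41  1.55 -0.    1.19  0.2 ] F [-0.  -0.4  0.3] w 0.0561 0.0
```

drive_tool:
  rows:
    - [[0, 0, 0.177], [-2.5, -2, 1], 4]
    - [[0, 0, 0.177], [-3, -3, 1], 4]
    - [[0, 0, 0.177], [-3, -3, 1], 4]
    - [[0, 0, 0.177], [-3, -3, 0], 4]
    - [[0, 0, 0.177], [-3, -3, 0], 4]
    - [[0, 0, 0.177], [-2, -2, 0], 4]
    - [[0, 0, 0.177], [0, 0, 0], 4]
    - [[0, 0, 0.177], [0, 0, 0], 4]

```text
clock: 9.07
position: [0.4387, -0.0165, 0.1803]
ee_rot: [0.001, 0.113, 0.994, 0.0]
contact_force: [0.6, 0.0, -0.5]
width: 0.0398
gripper_force: 0.0
```

drive_tool:
  rows:
    - [[0, 0, 0.177], [0, 0, 0], 4]
    - [[0, 0, 0.177], [0, 0, 0], 3]
    - [[0, 0, 0.177], [0, 0, 0], 3]
    - [[0, 0, 0.177], [0, 0, 0], 3]

```text
clock: 9.57
position: [0.4389, -0.0161, 0.1801]
ee_rot: [0.001, -0.239, 0.971, -0.0]
contact_force: [0.3, 0.1, -0.4]
width: 0.0301
gripper_force: 0.0
```

```bash
python3 - <<'E'
from h import *
st()
a=eyes.get_image('top')[:,:,::-1];b=eyes.get_image('side')[:,:,::-1]
cv2.imwrite('pics/raw_t3.png',a);cv2.imwrite('pics/raw_s3.png',b)
A=cv2.resize(a[175:245,240:335],None,fx=4.2,fy=4.2,interpolation=cv2.INTER_CUBIC)
B=cv2.resize(b[235:305,230:325],None,fx=4.2,fy=4.2,interpolation=cv2.INTER_CUBIC)
cv2.imwrite('pics/c5.png',np.hstack([A,B]))
E
```

```text
t 9.575 pos [ 0.4389 -0.0161  0.1801] yline 117.62 z [ 1.1e-03 -1.0e-04 -1.0e+00] q [-0.2   0.12  1.88  0.    1.15 -2.25] F [ 0.3  0.1 -0.4] w 0.0301 0.0
```

View pics/c5.png

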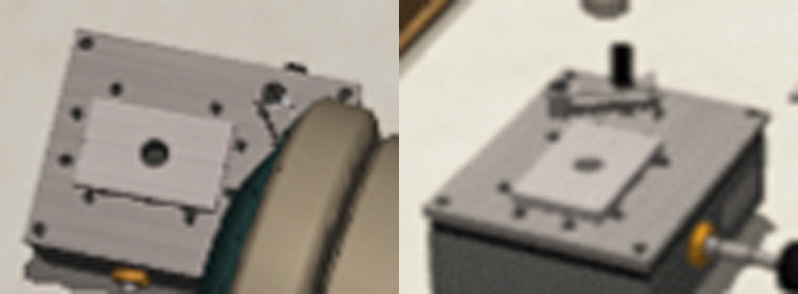

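The plate lies inside all eight pins with its hole over the window (top crop (155,152), side crop (588,163)), flat. The clip is unmoved. Next, the clip knob.

drive_tool:
  rows:
    - [[0, 0, 0], [3, 1.5, 0], 3]
    - [[0, 0, 0], [4, 2.2, -1], 3]
    - [[0, 0, 0], [4, 2.2, -1.5], 3]
    - [[0, 0, 0], [4, 2.1, -2], 3]
    - [[0, 0, 0], [2.2, 1, -1.5], 3]
    - [[0, 0, 0], [0, 0, 0], 3]
    - [[0, 0, 0], [0, 0, 0], 3]
  force: 25

```text
clock: 10.55
position: [0.6101, 0.0737, 0.1197]
ee_rot: [-0.0, -0.235, 0.972, 0.0]
contact_force: [0.1, -0.5, -0.7]
width: 0.0301
gripper_force: 0.0
```

```bash
python3 -c "
from h import *;st()"
```

```text
t 10.55 pos [0.6101 0.0737 0.1197] yline 117.21 z [-8.e-04 -2.e-04 -1.e+00] q [ 0.01  0.42  1.6  -0.    1.12 -2.04] F [ 0.1 -0.5 -0.7] w 0.0301 0.0
```

drive_tool:
  rows:
    - [[0, 0, 0], [0.05, 0, -1.2], 3]
    - [[0, 0, 0], [0, 0, -1.2], 3]
    - [[0, 0, 0], [0, 0, -0.8], 3]
    - [[0, 0, 0], [0, 0, 0], 3]
    - [[0, 0, 0], [0, 0, 0], 3]

```text
clock: 11.18
position: [0.6114, 0.0739, 0.0874]
ee_rot: [0.0, -0.236, 0.972, 0.0]
contact_force: [-1.0, 0.3, -0.3]
width: 0.0301
gripper_force: 0.0
```

drive_tool:
  rows:
    - [[0, 0, 0], [0, 0, 0], 1]
    - [[0, 0, 0], [0, 0, 0], 1]
    - [[0, 0, 0], [0, 0, 0], 1]
    - [[0, 0, 0], [0, 0, 0], 1]

```text
clock: 11.68
position: [0.6115, 0.0738, 0.0877]
ee_rot: [0.0, -0.236, 0.972, -0.0]
contact_force: [-0.9, -0.8, 1.4]
width: 0.0103
gripper_force: 23.5
```

```bash
python3 - <<'E'
from h import *
st()
p=np.array([.6373,.0877]);q=manip.get_state()['position'][:2]-p
r=np.hypot(*q);a=np.arctan2(q[1],q[0]);print(r,np.degrees(a)%360)
o=q
for k in range(1,10):
    b=a-k*.17;n=.03*np.array([np.cos(b),np.sin(b)]);print(k,((n-o)*100).round(2));o=n
E
```

```text
t 11.675 pos [0.6115 0.0738 0.0877] yline 117.29 z [ 8.e-04 -3.e-04 -1.e+00] q [ 0.01  0.45  1.64 -0.    1.05 -2.04] F [-0.9 -0.8  1.4] w 0.0103 23.46539855003357
0.029283343912448943 208.4278471213517
1 [-0.27  0.43]
2 [-0.12  0.49]
3 [-0.04  0.51]
4 [0.05 0.51]
5 [0.14 0.49]
6 [0.22 0.46]
7 [0.29 0.42]
8 [0.36 0.36]
9 [0.41 0.3 ]
```

drive_tool:
  rows:
    - [[0, 0, -0.08], [-0.12, 0.2, 0], 1]
    - [[0, 0, -0.09], [-0.13, 0.22, 0], 1]
    - [[0, 0, -0.17], [-0.12, 0.49, 0], 1]
    - [[0, 0, -0.17], [-0.04, 0.51, 0], 1]
    - [[0, 0, -0.17], [0.05, 0.51, 0], 1]
    - [[0, 0, 0], [0, 0, 0], 1]

```text
clock: 12.42
position: [0.6091, 0.0935, 0.0877]
ee_rot: [0.002, 0.101, 0.995, 0.0]
contact_force: [2.7, -0.5, -0.0]
width: 0.0107
gripper_force: 23.3
```

```bash
cat > sw.py <<'E'
from h import *
st()
q=manip.get_state()['position'][:2]-[.6373,.0877];print(np.hypot(*q),'swing',np.radians(220.5-np.degrees(np.arctan2(q[1],q[0]))%360))
E
python3 sw.py
```

```text
t 12.425 pos [0.6091 0.0935 0.0877] yline 78.46 z [ 3.3e-03  2.0e-04 -1.0e+00] q [ 0.04  0.45  1.64  0.    1.05 -1.33] F [ 2.7 -0.5 -0. ] w 0.0107 23.33892524242401
0.028750930817784306 swing 0.9094966393577255
```

drive_tool:
  rows:
    - [[0, 0, -0.17], [0.14, 0.49, 0], 1]
    - [[0, 0, -0.17], [0.22, 0.46, 0], 1]
    - [[0, 0, -0.17], [0.29, 0.42, 0], 1]
    - [[0, 0, -0.17], [0.36, 0.36, 0], 1]
    - [[0, 0, 0], [0, 0, 0], 1]
    - [[0, 0, 0], [0, 0, 0], 1]

```text
clock: 13.18
position: [0.6193, 0.1085, 0.0886]
ee_rot: [0.002, 0.426, 0.905, -0.001]
contact_force: [1.8, -5.9, 5.1]
width: 0.0105
gripper_force: 23.8
```

```bash
python3 sw.py
```

```text
t 13.175 pos [0.6193 0.1085 0.0886] yline 39.57 z [ 0.0034 -0.0032 -1.    ] q [ 0.06  0.47  1.61 -0.    1.06 -0.62] F [ 1.8 -5.9  5.1] w 0.0105 23.81161540746689
0.027506492179731556 swing 1.5622716816019875
```

drive_tool:
  rows:
    - [[0, 0, 0], [0, 0, 0], 1.8]
    - [[0, 0, 0], [0, 0, 0], 2.6]
    - [[0, 0, 0], [0, 0, 0], 2.6]
    - [[0, 0, 0], [0, 0, 1.5], 2.6]
    - [[0, 0, 0], [0, 0, 3], 2.6]
    - [[0, 0, 0], [0, 0, 2], 2.6]

```text
clock: 13.92
position: [0.6185, 0.1108, 0.1547]
ee_rot: [0.001, 0.427, 0.904, 0.001]
contact_force: [0.3, 0.4, -0.5]
width: 0.0256
gripper_force: 0.0
```

drive_tool:
  rows:
    - [[0, 0, 0.13], [-1, 0.4, 0], 4.6]
    - [[0, 0, 0.14], [-2.5, 0.9, 0], 4.6]
    - [[0, 0, 0.14], [-3, 1, 0], 4.6]
    - [[0, 0, 0.14], [-3, 1, -1], 4.6]
    - [[0, 0, 0.14], [-2, 0.7, -1.5], 4.6]
    - [[0, 0, 0.11], [-0.7, 0.3, -1.5], 4.6]
    - [[0, 0, 0], [0, 0, 0], 4.6]
    - [[0, 0, 0], [0, 0, 0], 4.6]

```text
clock: 14.92
position: [0.497, 0.1537, 0.1134]
ee_rot: [0.001, 0.043, 0.999, 0.0]
contact_force: [0.3, 0.1, -0.3]
width: 0.0461
gripper_force: 0.0
```

```bash
python3 - <<'E'
from h import *
st()
a=eyes.get_image('top')[:,:,::-1];b=eyes.get_image('side')[:,:,::-1]
A=cv2.resize(a[175:275,240:335],None,fx=4.2,fy=4.2,interpolation=cv2.INTER_CUBIC)
B=cv2.resize(b[225:325,230:325],None,fx=4.2,fy=4.2,interpolation=cv2.INTER_CUBIC)
cv2.imwrite('pics/c6.png',np.hstack([A,B]))
E
```

```text
t 14.925 pos [0.497  0.1537 0.1134] yline 85.12 z [ 2.2e-03  4.0e-04 -1.0e+00] q [ 0.17  0.3   1.82  0.    1.02 -1.32] F [ 0.3  0.1 -0.3] w 0.0461 0.0
```

drive_tool:
  rows:
    - [[0, 0, 0], [0.05, -0.25, -1.5], 4.6]
    - [[0, 0, 0], [0, 0, -2.5], 4.6]
    - [[0, 0, 0], [0, 0, -2.5], 4.6]
    - [[0, 0, 0], [0, 0, -1.5], 4.6]
    - [[0, 0, 0], [0, 0, -0.5], 4.6]
    - [[0, 0, 0], [0, 0, 0], 4.6]
    - [[0, 0, 0], [0, 0, 0], 4.6]

```text
clock: 15.9
position: [0.497, 0.1512, 0.028]
ee_rot: [0.001, 0.042, 0.999, 0.0]
contact_force: [0.0, 0.6, -0.7]
width: 0.0462
gripper_force: 0.0
```

drive_tool:
  rows:
    - [[0, 0, 0], [0, 0, 0], 2]
    - [[0, 0, 0], [0, 0, 0], 2]
    - [[0, 0, 0], [0, 0, 0], 2]
    - [[0, 0, 0], [0, 0, 0], 2]
    - [[0, 0, 0], [0, 0, 0], 2]
  force: 50

```text
clock: 16.52
position: [0.4968, 0.1512, 0.0281]
ee_rot: [0.001, 0.042, 0.999, 0.0]
contact_force: [-0.6, -0.3, 6.0]
width: 0.0237
gripper_force: 49.0
```

```bash
python3 -c "
from h import *;st()"
```

```text
t 16.525 pos [0.4968 0.1512 0.0281] yline 85.2 z [ 1.4e-03  3.0e-04 -1.0e+00] q [ 0.16  0.41  1.92  0.    0.81 -1.33] F [-0.6 -0.3  6. ] w 0.0237 48.95875298883766
```

drive_tool:
  rows:
    - [[0, 0, 0], [-0.3, 0.02, 0], 2]
    - [[0, 0, 0], [-0.3, 0.03, 0], 2]
    - [[0, 0, 0], [-0.3, 0.02, 0], 2]
    - [[0, 0, 0], [-0.3, 0.03, 0], 2]
    - [[0, 0, 0], [-0.2, 0.01, 0], 2]
    - [[0, 0, 0], [-0.2, 0.01, 0], 2]
    - [[0, 0, 0], [0, 0, 0], 2]
    - [[0, 0, 0], [0, 0, 0], 2]

```text
clock: 17.52
position: [0.4805, 0.1525, 0.0281]
ee_rot: [0.001, 0.042, 0.999, 0.0]
contact_force: [1.3, -1.2, 7.1]
width: 0.0233
gripper_force: 49.6
```

```bash
python3 -c "
from h import *;st()"
```

```text
t 17.525 pos [0.4805 0.1525 0.0281] yline 85.2 z [ 1.2e-03  6.0e-04 -1.0e+00] q [ 0.17  0.39  1.95  0.    0.8  -1.32] F [ 1.3 -1.2  7.1] w 0.0233 49.64649044210091
```

Moved 16.3 mm with low residual force. I'll release, lift away and look.

drive_tool:
  rows:
    - [[0, 0, 0], [0, 0, 0], 3]
    - [[0, 0, 0], [0, 0, 0], 4.6]
    - [[0, 0, 0], [0, 0, 0], 4.6]
    - [[0, 0, 0], [0, 0, 1.5], 4.6]
    - [[0, 0, 0], [0, 0, 3], 4.6]
    - [[0, 0, 0], [0, 0, 4], 4.6]
    - [[0, 0, 0], [-1, -1, 4], 4.6]

```text
clock: 18.4
position: [0.4703, 0.1425, 0.1531]
ee_rot: [-0.0, 0.042, 0.999, 0.0]
contact_force: [1.2, 0.1, 0.0]
width: 0.0459
gripper_force: 0.0
```

drive_tool:
  rows:
    - [[0, 0, 0], [-2, -4, 2], 4.6]
    - [[0, 0, 0], [-2, -4, 2], 4.6]
    - [[0, 0, 0], [-2, -5, 1], 4.6]
    - [[0, 0, 0], [-2, -5, 0], 4.6]
    - [[0, 0, 0], [-2, -5, 0], 4.6]
    - [[0, 0, 0], [-1, -5, 0], 4.6]
    - [[0, 0, 0], [0, -3, 0], 4.6]
    - [[0, 0, 0], [0, 0, 0], 4.6]

```text
clock: 19.4
position: [0.36, -0.1693, 0.2021]
ee_rot: [-0.0, 0.044, 0.999, 0.0]
contact_force: [-0.2, -0.8, 0.8]
width: 0.0461
gripper_force: 0.0
```

```bash
python3 - <<'E'
from h import *
st()
a=eyes.get_image('top')[:,:,::-1];b=eyes.get_image('side')[:,:,::-1]
A=cv2.resize(a[175:285,240:335],None,fx=4.2,fy=4.2,interpolation=cv2.INTER_CUBIC)
B=cv2.resize(b[225:335,240:335],None,fx=4.2,fy=4.2,interpolation=cv2.INTER_CUBIC)
cv2.imwrite('pics/c7.png',np.hstack([A,B]))
for x in(.107,.123):
  p=[.6027-x*.997-.01*-.078,.1326+x*.078+.01,.036];print(x,((proj('top',p)-[239.6,174.6])*4.2).round(),((proj('side',p)-[239.6,224.6])*4.2+[399,0]).round())
E
```

```text
t 19.4 pos [ 0.36   -0.1693  0.2021] yline 84.98 z [-3.e-04  2.e-04 -1.e+00] q [-0.61  0.04  1.91 -0.    1.2  -2.1 ] F [-0.2 -0.8  0.8] w 0.0461 0.0
0.107 [111. 376.] [764. 311.]
0.123 [104. 408.] [798. 319.]
```

View pics/c7.png

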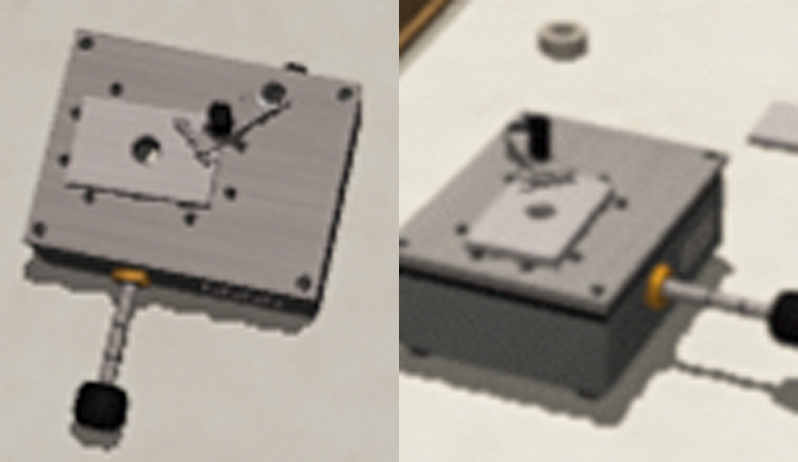

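The clip lies on the plate's right-hand edge (top crop (195,145)). The plate has slid a few mm to the left pins but is still inside them and flat, well within 7 mm. The rod knob at (101,406) matches the 16 mm prediction of (104,408). Handing in.

```bash
python3 -c "
from h import *;print(job.sign_off())"
```

```text
the job is handed in; nothing more can be done
None
```

I handed the job in at 19.4 s, and no verdict came back. The last pictures show the plate flat between the pins, resting about 3 mm left of centre, with the clip swung onto it at about 1.56 rad. The rod is at its middle click and the arm is clear. I never moved the four bystanders, but I did not measure the clip's pressing force.

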